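# Shorten the work lamp's telescoping arm by one hole

## Robot

A 6-joint arm with a two-finger parallel gripper is mounted at the origin on the work surface. World frame = base frame: x ahead of the robot, y to its left, z up, the work surface at z = 0. Lengths are in m, angles in rad, forces in N, time in s.
With the tool pointing down it reaches from about 0.325 to 0.775 m from the base axis. Payload 5.5 kg.
Tool frame: the origin (TCP) lies midway between the tips of the shut fingers; the grasp point (between the pads) lies robot.hold_point_z behind it (robot.hold_point_z is the distance from the TCP to the grasp point, in m); z points along the fingers, y is the line along which they close (so a half turn about z gives the same grasp; the last joint's range is limited). The gripper opens to 88 mm and grips with 3 to 60 N. Pads are 20 mm wide; open, the fingers measure 115 mm over their backs; the gripper's body (75 mm by 178 mm) begins 61 mm behind the grasp point.
Start: joints at [1.218, 0.091, 1.231, -0, 1.82, -0.057], TCP at [0.175, 0.574, 0.223] pointing down, gripper open.
Joint ranges: [-2.87, 2.87], [-0.86, 2.18], [0.17, 2.46], [-1.51, 4.65], [0.06, 2.69], [-2.65, 2.65]. Speed limits (rad/s): [2.57, 2.57, 3.01, 3.14, 3.14, 3.14].

## Interface

Orientations are given as a rotation vector (axis times angle).
In Python, from rig import robot gives the robot as it stands.
- The arm moves only by the tool jog_arm, called after ">>>" as name(argument=value, ...) on one line, values as JSON. Schema: {"type":"object","properties":{"plan":{"type":"array","items":{"type":"array","items":{"type":"array","items":{"type":"number"},"minItems":7,"maxItems":7},"minItems":1,"maxItems":8},"minItems":1,"maxItems":1},"force":{"type":"number"},"only":{"type":"string"},"quiet":{"type":"boolean"},"lines":{"type":"string"}},"required":["plan"],"additionalProperties":false}. plan is a list that holds a single list of rows (three levels of brackets), with 1 to 8 rows, each of 7 numbers: dx, dy, dz in units of 100 mm, then a rotation vector rx, ry, rz in units of 0.05 rad, then the finger opening in m; each row is the pose to reach, as a shift and turn from the pose commanded when the call began, along the tool's axes at that moment; what a row does not reach only later rows make up. A row lasts 1/12 s, in which the tool goes at most 0.0417 m and 0.125 rad, less where a joint would pass 70% of its speed; a pose out of reach is approached as far as the arm can. The fingers move at their own pace and stop on an object; force is the grip in N (left out, the last holds). Time passes only in rows, so rows that do not move let the fingers close. The tool returns the time, the measured TCP pose, the force, the opening and the grip force at its end. only (a regular expression) keeps the lines of the reply that match it, lines (a string "A,B") keeps lines A to B, and quiet returns only ok. Input that does not fit is refused with a message, and nothing moves.
- robot.sense(): the state, without advancing time (a new reading comes with each control period).
- robot.get_image(name): name is "scene" or "side" or "wrist"; returns (picture, depth): 384x512x3 uint8, blue, green, red; 384x512 float32, m along the optical axis (not along the pixel's ray), 0 where there is no reading.
- robot.camera_info(name): a dict with "intrinsics" (3x3 intrinsics, pixels), "dist" ([k1, k2, p1, p2, k3] as OpenCV has them; the pictures are not rectified), "rvec" (rotation vector, rad) and "tvec" (3), from world to camera coordinates, as OpenCV has them; the wrist camera has in their place "tool_from_camera" (4x4, takes a point from camera to tool coordinates, whose origin is the TCP and whose axes are the flange's). Camera axes: x right, y down, z forward; pixel columns grow to the right and rows downward; lengths in m; the calibration is good to about 2 mm. A picture is of the moment at which its call begins: read the wrist's pose just before it. camera_info takes no time and is no camera call.
- robot.hand_in(): hands the job in; it is judged then, once.
The state is a dict: "clock": time; "joint_pos": joint angles; "qd": joint speeds; "joint_torque": joint torques, N m; "ee_pos": TCP position; "eef_rot": TCP orientation; "wrist_force": force on the tool from outside, world axes, zero at the start; "ft_torque": the same for the moment, N m; "gripper_width": finger opening in m; "gripper_force": force on a finger pad.
Only numpy, scipy, OpenCV 4.12 (cv2) and the standard library are available. Lean on these libraries where they do the work, as an engineer would, in place of code of your own. Each camera call takes 0.05 s, during which the arm holds its last target. There are 200 camera calls.

## Task

The lamp's telescoping arm sticks out too far: press its sprung button in flush, push the inner tube with the light bar in until the button has snapped fully out again through the next hole, one hole shorter and no further, and then let go of the lamp. The lamp only stands on its base, so do not shove, tip or force it, and leave the mug, the jar and the pencil sharpener where they stand.

Things in the scene. Friction and masses are not known exactly. Their poses are not given: they have to be found in the camera images.
- lamp: free-standing lamp, 3 to 5 kg: round grey base 230 mm across, 20 mm thick, with a short post and fork. Origin: centre of the base's underside; z up, x the level direction in which the arm rises. The arm's knuckle, clamped tight by a black side knob, is on z, 85 mm up, and holds the arm 34 to 46 degrees above level (it differs: read the axes of the points)
- lamp_inner (a joint): slide of the inner tube into the outer, m: 0 = button in the first hole, 0.016 = next hole, 0.032 = last; play 1 mm either way in a hole; end stop 0.0355. Sliding takes 2 to 6 N; a nylon bush grips the tube, so it stays where left and never slides by itself. With the button level, some 5 to 12 N along the arm push its dome under the hole's edge
- snap_button (a joint): travel of the button, m: 0 = fully out, 0.0035 = level with the outer tube's face, 0.005 = under the wall. Spring: 2 N out, 3.6 N level. Moves with the inner tube. When that is in by 5 to 11 mm the wall holds the button down: take the finger off it then, as it snaps out at the next hole only if nothing covers that hole, else it runs past
- button_top (a point): crown of the round-nosed steel button, 8 mm across, on the arm's upper face; when out it stands 3.5 mm above the face of the outer tube. Travels with the button. Axes: x up along the arm (away from the base), y across it, z square out of the face: press along -z
- first_hole (a point): centre, at the outer face, of the hole the button starts in, 206 mm along the arm from the knuckle. Axes as button_top. The outer tube is square aluminium, 25 x 25 mm, wall 1.5 mm, with three 9.5 mm holes in its upper face, 16 mm apart; its mouth lies 11 mm up the arm from here and has a black lip 1.5 mm thick, 0.5 mm proud of the face
- next_hole (a point): centre, at the outer face, of the next hole, 16 mm down the arm (-x) from the first: the button must end here. Axes as button_top
- bar_far_face (a point): middle of the light bar's flat far (+x) face, to push it down the arm; 64 mm up the arm from the button's axis, 7 mm above the plane P of the outer tube's face. Axes as button_top. The bar, across the inner tube's end, is 16 mm along x, 240 along y, its top 13.5 mm above P; below this place a 19 mm thick black knob sticks out 24 mm, its top 9 mm under P. It all moves as one, 0.4 kg
- mug: navy ceramic mug, 82 mm across, 95 mm high, handle to its +y; origin: centre of its underside
- jar: clear glass jar of rubber bands, 76 mm across, 102 mm high with its aluminium lid; origin: centre of its underside
- sharpener: aluminium hand-crank pencil sharpener, foot 85 x 60 mm, 108 mm high, crank at its +x end; origin: centre of its underside

How it is judged:
On the way, in this order (a step that is already met when the one before it is completed fails the run):
1. the button is pressed in, level with the face of the outer tube (value of joint snap_button above 0.0025 m), for 0.1 s.
2. the inner tube has slid in off the first hole, with the button held under the tube's wall (value of joint lamp_inner above 0.005 m and value of joint snap_button above 0.0035 m), for 0.1 s.
At the end, for the whole second after the job is handed in: inner tube in by 16 mm (13.8 to 18.2) from its start and at rest; button fully out (in by less than 1.2 mm) in the next hole; lamp upright (2 degrees), at rest, base never shoved over 25 mm; mug, jar and sharpener within 20 mm of their places (value of joint lamp_inner between 0.0138 and 0.0182 m and value of joint snap_button below 0.0012 m and velocity of joint lamp_inner between -0.005 and 0.005 m/s and angle between lamp's own z axis and vertical below 0.03 rad and linear speed of lamp below 0.02 m/s and distance of each of mug, jar, sharpener from where it was at the start of the episode below 0.02 m); the robot touches nothing.
It fails at once if the lamp's base is shoved more than 25 mm from where it stood (distance of lamp from where it was at the start of the episode above 0.025 m).
It fails at once if the lamp is tipped more than about 8 degrees (angle between lamp's own z axis and vertical above 0.14 rad).
It fails at once if the lamp is forced: more than 45 N between the gripper and the lamp (contact force between the arm and lamp above 45 N).
It fails at once if the mug, jar or sharpener is knocked more than 20 mm or tipped (distance of any of mug, jar, sharpener from where it was at the start of the episode above 0.02 m or angle between any of mug, jar, sharpener's own z axis and vertical above 0.3 rad).
It also fails if it takes over 35 s, if anything falls off the work surface, if the arm or the gripper's body presses on something with over 40 N, if the wrist force passes 120 N, or if a joint passes its speed limit or range.

## Working session

There is one attempt and no reset: what is moved stays moved. The work goes in short steps, Python scripts to look and compute and a tool call to move; the robot and the scene stay as the last step left them, time stands still between calls to the robot, and variables do not carry over. Pictures are saved under pics/ and viewed, at most 10 in all, crops included, and the job is handed in when it is done.

```bash
ls; mkdir -p pics; python3 - <<'E'
from rig import robot
import cv2,numpy as np
s=robot.sense();print({k:np.round(v,4) for k,v in s.items()},robot.hold_point_z)
ims=[]
for n in("scene","side","wrist"):
    im,d=robot.get_image(n);cv2.imwrite(f"pics/{n}0.png",im);np.save(f"pics/{n}0.npy",d)
    print(n,{k:np.round(v,4).tolist() for k,v in robot.camera_info(n).items()})
E
```

```text
pics
rig.py
{'clock': np.float64(0.0), 'joint_pos': array([ 1.2183,  0.0918,  1.2319, -0.    ,  1.8198, -0.0567]), 'qd': array([-0.0012, -0.001 ,  0.0017, -0.    ,  0.002 ,  0.0002]), 'joint_torque': array([ 1.10000e-03, -4.46461e+01, -4.06443e+01,  6.99000e-02,
        2.95000e-02, -2.00000e-04]), 'ee_pos': array([0.1748, 0.5737, 0.2215]), 'eef_rot': array([-4.6290e-01, -3.1069e+00,  3.0000e-03]), 'wrist_force': array([-0.356 , -0.3155, -0.7579]), 'ft_torque': array([-0.038 ,  0.0216,  0.0087]), 'gripper_force': np.float64(0.0), 'gripper_width': np.float64(0.0878)} 0.0187
scene {'intrinsics': [[358.8242, 0.0, 255.7539], [0.0, 358.8242, 188.7678], [0.0, 0.0, 1.0]], 'dist': [-0.11, 0.0, 0.0, 0.0, 0.0], 'rvec': [2.254, 0.6082, -0.2488], 'tvec': [-0.4785, -0.0424, 1.3568]}
side {'intrinsics': [[437.3514, 0.0, 251.3094], [0.0, 437.3514, 196.415], [0.0, 0.0, 1.0]], 'dist': [-0.0074, 0.0, 0.0, 0.0, 0.0], 'rvec': [2.3102, -0.8587, 0.3194], 'tvec': [-0.4031, 0.3747, 1.1]}
wrist {'intrinsics': [[318.8216, 0.0, 252.8069], [0.0, 318.8216, 195.8524], [0.0, 0.0, 1.0]], 'dist': [-0.0297, 0.0, 0.0, 0.0, 0.0], 'tool_from_camera': [[0.0001, -0.9605, -0.2782, 0.0761], [1.0, 0.0004, -0.001, 0.0008], [0.001, -0.2782, 0.9605, -0.1614], [0.0, 0.0, 0.0, 1.0]]}
```

View pics/scene0.png

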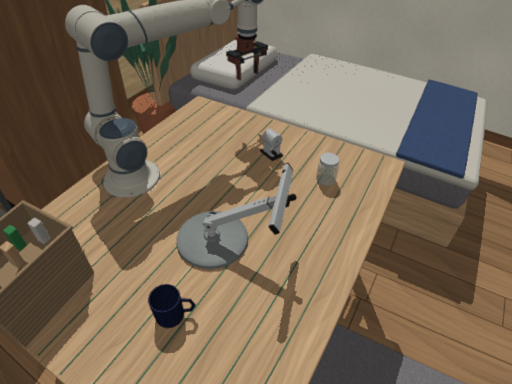

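View pics/side0.png

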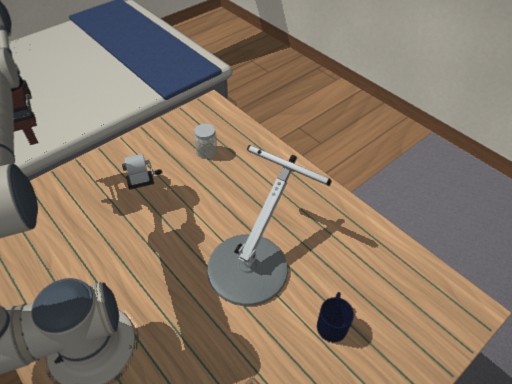

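The scene view shows the lamp base at about (212,240) and the light bar from (290,168) to (275,228). The side view shows the base at about (248,268), the bar from (250,149) to (328,183), and the holes near (278,185). I'll zoom in on both.

```bash
python3 - <<'E'
import cv2,numpy as np
a=cv2.imread("pics/side0.png")[135:275,225:345];b=cv2.imread("pics/scene0.png")[150:270,170:310]
A=cv2.resize(a,None,fx=3.5,fy=3.5,interpolation=cv2.INTER_CUBIC);B=cv2.resize(b,None,fx=2.7,fy=2.7,interpolation=cv2.INTER_CUBIC)
o=np.zeros((500,800,3),np.uint8);o[:A.shape[0],:A.shape[1]]=A;o[:B.shape[0],421:421+B.shape[1]]=B[:,:379]
cv2.imwrite("pics/z0.png",o)
E
```

```text
(no output)
```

View pics/z0.png

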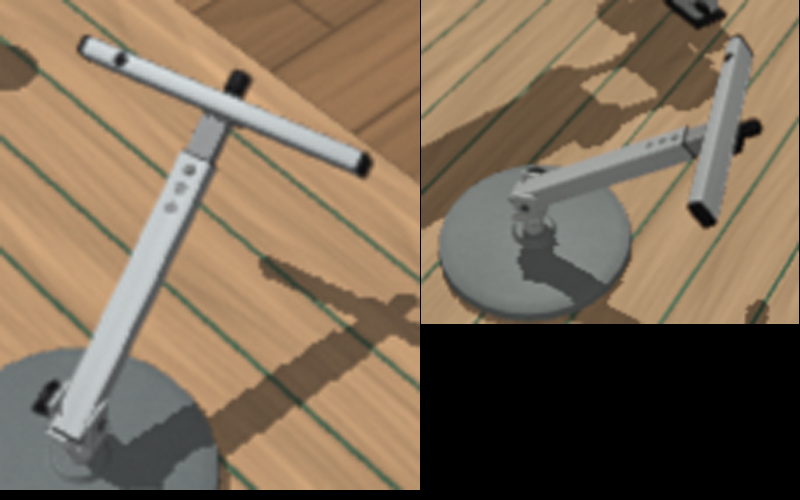

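```bash
cat > h.py <<'E'
import cv2,numpy as np
from rig import robot
from scipy.spatial.transform import Rotation as R
def cam(n,s=None):
    c=robot.camera_info(n);K=np.array(c["intrinsics"]);D=np.array(c["dist"])
    if n=="wrist":
        T=np.array(c["tool_from_camera"]);Rt=R.from_rotvec(s["eef_rot"]).as_matrix()
        return K,D,Rt@T[:3,:3],Rt@T[:3,3]+s["ee_pos"]
    Rm=cv2.Rodrigues(np.array(c["rvec"]))[0];return K,D,Rm.T,-Rm.T@np.array(c["tvec"])
def rays(C,px):
    K,D,M,o=C;u=cv2.undistortPoints(np.float64(px).reshape(-1,1,2),K,D)[:,0]
    return np.c_[u,np.ones(len(u))]@M.T
def cloud(C,d):
    v,u=np.mgrid[:384,:512];r=rays(C,np.c_[u.ravel(),v.ravel()])
    return (r*d.ravel()[:,None]+C[3]).reshape(384,512,3)
def tri(Cs,pxs):
    A=np.zeros((3,3));b=np.zeros(3)
    for C,p in zip(Cs,pxs):
        r=rays(C,[p])[0];r/=np.linalg.norm(r);P=np.eye(3)-np.outer(r,r);A+=P;b+=P@C[3]
    x=np.linalg.solve(A,b)
    return x,[np.linalg.norm(np.cross(rays(C,[p])[0]/np.linalg.norm(rays(C,[p])[0]),x-C[3])) for C,p in zip(Cs,pxs)]
E
python3 - <<'E'
from h import *
np.set_printoptions(precision=4,suppress=True)
S,D=cam("scene"),cam("side");print(S[3],D[3])
for n,a,b in [("button",(264.1,201.1),(279,183.6)),("barfar/near",(287.4,166.7),(249.3,147.9)),("barnear",(274.1,228.5),(329.3,182.1))]:
    print(n,*tri([S,D],[a,b]))
for n,C,bx in(("scene",S,(195,160,300,235)),("side",D,(235,140,335,265))):
    P=cloud(C,np.load(f"pics/{n}0.npy"));im=cv2.imread(f"pics/{n}0.png")
    m=np.zeros((384,512),bool);m[bx[1]:bx[3],bx[0]:bx[2]]=1
    m&=(P[...,2]>.1)&(P[...,2]<.5);Q=P[m];print(n,len(Q),Q.min(0),Q.max(0))
    for px in [(264,201),(279,184)][n=="side":][:1]:
        print(P[px[1]-1:px[1]+2,px[0]].tolist())
    # base centre
    m=(P[...,2]>.012)&(P[...,2]<.03);hsv=cv2.cvtColor(im,cv2.COLOR_BGR2HSV);m&=hsv[...,1]<60
    k,l,st,ce=cv2.connectedComponentsWithStats(m.astype(np.uint8));i=1+st[1:,4].argmax();Q=P[l==i];
    h=cv2.minEnclosingCircle(np.float32(Q[:,:2]));print("base",h)
E
```

```text
[ 0.9149 -0.6517  0.9   ] [ 0.0238 -0.5834  1.0826]
button [ 0.5968 -0.0383  0.2094] [np.float64(0.0009715257565341391), np.float64(0.0009715257565342355)]
barfar/near [0.6025 0.09   0.2435] [np.float64(0.00037105532836515746), np.float64(0.000371055328365283)]
barnear [ 0.6781 -0.1391  0.243 ] [np.float64(0.002234979494627381), np.float64(0.0022349794946274052)]
scene 1688 [ 0.423  -0.1443  0.1002] [0.6903 0.0971 0.2608]
[[0.5959555649823006, -0.036310877516942286, 0.21261739151449688], [0.5990033251938556, -0.04196493405578039, 0.21518677129295916], [0.6002709569340048, -0.04418449103104738, 0.21392713691940635]]
base ((0.44292837381362915, -0.0870676040649414), 0.11434847116470337)
side 1698 [ 0.4216 -0.1458  0.1   ] [0.6848 0.089  0.2609]
[[0.5938729323951918, -0.0415126048836697, 0.21530929663533271], [0.5938192291614085, -0.041846383783526786, 0.21163506957962708], [0.5931410189344092, -0.042774447121270875, 0.20890226730221673]]
base ((0.4400619864463806, -0.08990856260061264), 0.11418288201093674)
```

```bash
python3 - <<'E'
from h import *
np.set_printoptions(precision=4,suppress=True)
b=np.array([.4415,-.0885,0])
for n in("scene","side"):
    C=cam(n);P=cloud(C,np.load(f"pics/{n}0.npy")).reshape(-1,3)
    for yaw in (16.5,18,19):
        y=np.radians(yaw);a=np.array([np.cos(y),np.sin(y),0]);l=np.array([-a[1],a[0],0])
        q=P-b;u=q@a;v=q@l;z=q[:,2]
        m=(abs(v)<7)&(u>.03)&(u<.15)&(z>.09)&(z<.26)&(abs(v)<.008)
        f=None;mm=m.copy()
        for _ in range(6):
            A=np.c_[u[mm],v[mm],np.ones(mm.sum())];f=np.linalg.lstsq(A,z[mm],rcond=None)[0]
            r=z-(f[0]*u+f[1]*v+f[2]);mm=m&(abs(r)<.005)
        # centreline yaw: mean v vs u of all tube points
        t=(u>.03)&(u<.15)&(abs(r)<.006)&(abs(v)<.03);g=np.polyfit(u[t],v[t],1)
        print(n,yaw,mm.sum(),"elev",np.degrees(np.arctan(f[0])),f,r[mm].std(),"centreline",g,"=> yaw",yaw+np.degrees(np.arctan(g[0])))
    # bar
    m=(P[:,2]>.225)&(P[:,2]<.28)&(abs(P[:,0]-.64)<.07)&(abs(P[:,1]+.02)<.15)
    Q=P[m];c=Q.mean(0);w=np.linalg.svd(Q-c,full_matrices=0)[2][0];print("bar",m.sum(),c,w,"yaw",np.degrees(np.arctan2(w[0],-w[1])),"top",Q[:,2].max())
E
```

```text
scene 16.5 140 elev 34.79853019847194 [0.695  0.8198 0.0966] 0.0026744958750847723 centreline [-0.0021 -0.0016] => yaw 16.378030858366362
scene 18 148 elev 34.456978404264426 [ 0.6862 -0.027   0.1005] 0.0012619997117188106 centreline [ 0.0018 -0.0006] => yaw 18.10385895719804
scene 19 144 elev 34.464466391447175 [ 0.6864 -0.0261  0.1005] 0.0012572918163732307 centreline [-0.0169 -0.0005] => yaw 18.03002532936299
bar 891 [ 0.6474 -0.0382  0.2478] [ 0.301  -0.9536 -0.0083] yaw 17.51857897050566 top 0.2607714501009647
side 16.5 296 elev 34.32840835640212 [0.6829 0.0216 0.1   ] 0.0023851686163880587 centreline [ 0.0252 -0.0009] => yaw 17.941798418433645
side 18 292 elev 34.264133706337674 [ 0.6812 -0.0186  0.1001] 0.002394984370422865 centreline [-0.0015 -0.0009] => yaw 17.913681225229816
side 19 290 elev 34.189378744519054 [ 0.6793 -0.0399  0.1001] 0.002354386404243347 centreline [-0.0217 -0.0005] => yaw 17.755459746994212
bar 738 [ 0.6364 -0.033   0.2488] [ 0.3053 -0.9523  0.0004] yaw 17.773465820851847 top 0.26092107129339626
```

```bash
cat >> h.py <<'E'
np.set_printoptions(precision=4,suppress=True)
e,y=np.radians(34.35),np.radians(17.9)
B=np.array([.4415,-.0885,.085]);lv=np.array([np.cos(y),np.sin(y),0]);Z=np.array([0,0,1.])
a=np.cos(e)*lv+np.sin(e)*Z;n=-np.sin(e)*lv+np.cos(e)*Z
H=B+.206*a+.0125*n
RT=np.c_[np.cross(a,-n),a,-n]
def goto(p,RT=RT):
    s=robot.sense();M=R.from_rotvec(s["eef_rot"])
    print("t",s["clock"],"shift",M.inv().apply(p-s["ee_pos"]),"rot",(M.inv()*R.from_matrix(RT)).as_rotvec(),"dist",np.linalg.norm(p-s["ee_pos"]))
def where():
    s=robot.sense();M=R.from_rotvec(s["eef_rot"]);p=s["ee_pos"]-H
    print("t",s["clock"],"TCP rel hole a,l,n mm",1e3*np.array([p@a,p@RT[:,0],p@n]),"F along tool(world->a,l,n)",s["wrist_force"]@a,s["wrist_force"]@RT[:,0],s["wrist_force"]@n,"roterr",(M.inv()*R.from_matrix(RT)).as_rotvec(),"w",s["gripper_width"])
E
python3 -c "
from h import *
print(H);goto(H+.035*a+.05*n+.08*Z);print(robot.sense()['joint_pos'])"
```

```text
[ 0.5966 -0.0384  0.2116]
t 0.15 shift [-0.5825 -0.4624 -0.1302] rot [-0.5533 -0.2877  0.9329] dist 0.7549918011209892
[ 1.2183  0.0917  1.2316  0.      1.8198 -0.0567]
```

Units first: shifts go in units of 100 mm and turns go in units of 0.05 rad. So -0.29 m is -2.9, -0.23 m is -2.3, 0.46 rad is 9.2.

>>> jog_arm(plan=[[[-2.9,-2.3,-0.9,-5.4,-2.8,9.2,0.057],[-2.9,-2.3,-0.9,-5.4,-2.8,9.2,0.057],[-2.9,-2.3,-0.9,-5.4,-2.8,9.2,0.057],[-2.9,-2.3,-0.9,-5.4,-2.8,9.2,0.057],[-2.9,-2.3,-0.9,-5.4,-2.8,9.2,0.057],[-2.9,-2.3,-0.9,-5.4,-2.8,9.2,0.057],[-2.9,-2.3,-0.9,-5.4,-2.8,9.2,0.057],[-2.9,-2.3,-0.9,-5.4,-2.8,9.2,0.057]]], force=20)

```text
clock: 0.82
ee_pos: [0.3591, 0.3058, 0.3019]
eef_rot: [1.089, 2.734, 0.363]
wrist_force: [1.0, 0.3, 0.1]
gripper_width: 0.0573
gripper_force: 0.0
```

```bash
python3 -c "
from h import *
goto(H+.035*a+.05*n+.08*Z);print(robot.sense()['joint_pos'])"
```

```text
t 0.8167 shift [-0.413  -0.0721 -0.0434] rot [-0.2816 -0.1475  0.4737] dist 0.42148967829557743
[ 0.6524 -0.5009  1.6296 -0.026   1.7115 -0.1678]
```

>>> jog_arm(plan=[[[-3,-0.5,-0.3,-4,-2.2,6.8,0.057],[-3,-0.5,-0.3,-4,-2.2,6.8,0.057],[-3,-0.5,-0.3,-4,-2.2,6.8,0.057],[-3,-0.5,-0.3,-4,-2.2,6.8,0.057],[-3,-0.5,-0.3,-4,-2.2,6.8,0.057],[-3,-0.5,-0.3,-4,-2.2,6.8,0.057],[-3,-0.5,-0.3,-4,-2.2,6.8,0.057],[-3,-0.5,-0.3,-4,-2.2,6.8,0.057]]])

```text
clock: 1.48
ee_pos: [0.5356, 0.0544, 0.3366]
eef_rot: [1.474, 2.35, 0.585]
wrist_force: [0.1, -0.2, 0.4]
gripper_width: 0.0573
gripper_force: 0.0
```

```bash
python3 -c "
from h import *
goto(H+.035*a+.05*n+.04*Z);print(robot.sense()['joint_pos'])"
```

```text
t 1.4833 shift [-0.109   0.0003  0.0329] rot [-0.0828 -0.0329  0.1295] dist 0.11386190387372909
[-0.1109 -0.481   1.6066  0.2292  1.5506 -0.5114]
```

In the tool's units: -0.109 m is -1.09, 0.033 m is 0.33, 0.13 rad is 2.6.

>>> jog_arm(plan=[[[-1.09,0,0.33,-1.66,-0.66,2.6,0.057],[-1.09,0,0.33,-1.66,-0.66,2.6,0.057],[-1.09,0,0.33,-1.66,-0.66,2.6,0.057],[-1.09,0,0.33,-1.66,-0.66,2.6,0.057],[-1.09,0,0.33,-1.66,-0.66,2.6,0.057],[-1.09,0,0.33,-1.66,-0.66,2.6,0.057]]])

```text
clock: 1.98
ee_pos: [0.5955, -0.0326, 0.3132]
eef_rot: [1.59, 2.194, 0.681]
wrist_force: [-0.3, 0.1, -0.7]
gripper_width: 0.0572
gripper_force: 0.0
```

```bash
python3 - <<'E'
from h import *
where();s=robot.sense();im,d=robot.get_image("wrist");C=cam("wrist",s)
cv2.imwrite("pics/w1.png",im);np.save("pics/w1.npy",d);np.savez("pics/w1c.npz",M=C[2],o=C[3])
for nm,p in(("hole",H),("next",H-.016*a),("bartop far mid",H+.064*a+.0135*n),("barL",H+.064*a+.0135*n+.12*RT[:,0]),("mouth",H+.011*a)):
    q=(p-C[3])@C[2];print(nm,cv2.projectPoints(q.reshape(1,3),np.zeros(3),np.zeros(3),C[0],C[1])[0].ravel())
E
```

```text
t 1.9833 TCP rel hole a,l,n mm [57.9141  5.837  83.5112] F along tool(world->a,l,n) -0.6452642774294131 0.19607241114379567 -0.4641809288993222 roterr [ 0.0011 -0.0042  0.0031] w 0.05717541716810954
hole [181.1898 209.8362]
next [161.5255 209.7559]
bartop far mid [260.5579 215.6951]
barL [262.4136  46.4627]
mouth [194.7352 209.8895]
```

View pics/w1.png

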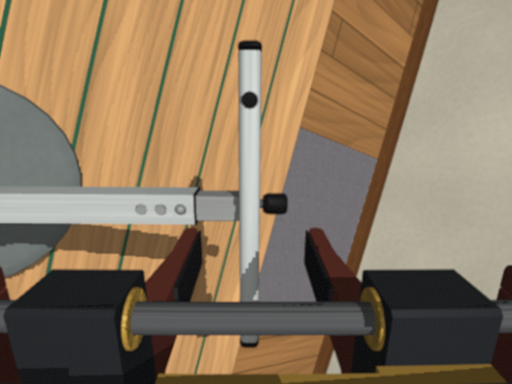

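The wrist view shows the button at (181,210) and the bar's far edge at x≈261. Both match the model's projections of (181,210) and (261,216), so I'll align over the button.

```bash
python3 -c "
from h import *
goto(H+.036*a+.025*n)"
```

```text
t 2.0333 shift [-0.0065 -0.0226  0.059 ] rot [ 0.0022 -0.004   0.0043] dist 0.06350582846473274
```

In the tool's units: 0.059 m is 0.59, 0.035 m is 0.35, -0.004 rad is -0.08.

>>> jog_arm(plan=[[[-0.063,-0.22,0,0.04,-0.08,0.08,0.06],[-0.063,-0.22,0.35,0.04,-0.08,0.08,0.06],[-0.063,-0.225,0.59,0.04,-0.08,0.08,0.06],[-0.063,-0.225,0.59,0.04,-0.08,0.08,0.06],[-0.063,-0.225,0.59,0.04,-0.08,0.08,0.06],[-0.063,-0.225,0.59,0.04,-0.08,0.08,0.06]]])

```text
clock: 2.53
ee_pos: [0.6117, -0.0334, 0.254]
eef_rot: [1.592, 2.19, 0.678]
wrist_force: [0.2, -0.3, 0.5]
gripper_width: 0.0604
gripper_force: 0.0
```

```bash
python3 - <<'E'
from h import *
where();where();where();s=robot.sense();im,d=robot.get_image("wrist")
cv2.imwrite("pics/w2.png",cv2.resize(im[150:330,100:380],None,fx=2.8,fy=2.8))
where()
goto(H+.036*a+.008*n)
E
```

```text
t 2.5333 TCP rel hole a,l,n mm [37.0678  0.1389 26.124 ] F along tool(world->a,l,n) 0.3399796179045795 -0.3319491658773368 0.340230230229672 roterr [0.0016 0.0006 0.0015] w 0.06039111686032582
t 2.5333 TCP rel hole a,l,n mm [37.0678  0.1389 26.124 ] F along tool(world->a,l,n) 0.3399796179045795 -0.3319491658773368 0.340230230229672 roterr [0.0016 0.0006 0.0015] w 0.06039111686032582
t 2.5333 TCP rel hole a,l,n mm [37.0678  0.1389 26.124 ] F along tool(world->a,l,n) 0.3399796179045795 -0.3319491658773368 0.340230230229672 roterr [0.0016 0.0006 0.0015] w 0.06039111686032582
t 2.5833 TCP rel hole a,l,n mm [37.4486 -0.2557 26.6122] F along tool(world->a,l,n) 0.8006389764687115 -0.03180504425261091 0.45140687994298945 roterr [0.0024 0.0013 0.0014] w 0.05971851751699432
t 2.5833 shift [ 0.0003 -0.0015  0.0186] rot [0.0024 0.0013 0.0014] dist 0.018670285394867314
```

View pics/w2.png

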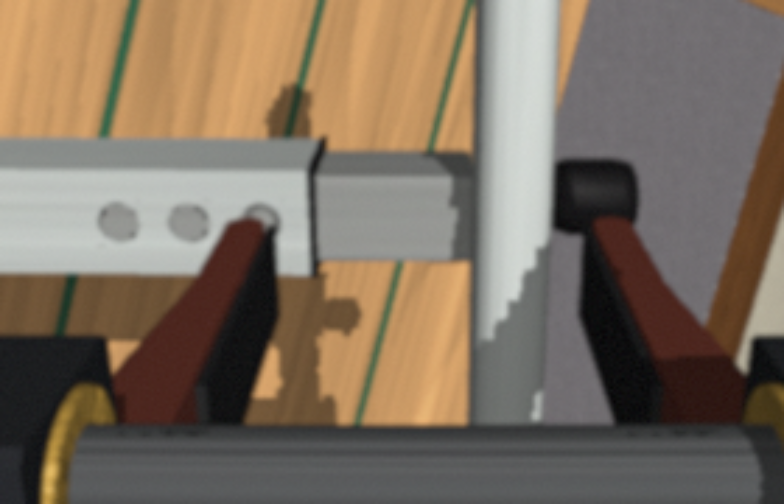

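The wrist crop shows the left tip just over the button, at (262,215) in the crop. The right finger is clear beyond the bar. Next I descend.

In the tool's units: 0.02 m is 0.2, 0.018 m is 0.18, 0.002 rad is 0.04.

>>> jog_arm(plan=[[[0,-0.01,0.1,0.04,0.02,0.02,0.06],[0,-0.01,0.18,0.04,0.02,0.02,0.06],[0,-0.01,0.2,0.04,0.02,0.02,0.06],[0,-0.01,0.2,0.04,0.02,0.02,0.06],[0,-0.01,0.2,0.04,0.02,0.02,0.06]]])

```text
clock: 3.0
ee_pos: [0.6216, -0.0312, 0.2346]
eef_rot: [1.598, 2.192, 0.675]
wrist_force: [-1.7, -0.5, 3.2]
gripper_width: 0.0599
gripper_force: 1.1
```

```bash
python3 - <<'E'
from h import *
where();s=robot.sense();im,d=robot.get_image("wrist")
cv2.imwrite("pics/w3.png",cv2.resize(im[150:330,100:380],None,fx=2.8,fy=2.8))
where()
E
```

```text
t 3.0 TCP rel hole a,l,n mm [34.485  -0.8525  4.3831] F along tool(world->a,l,n) 0.3218397229886042 0.06341088099525788 3.679171621751056 roterr [-0.0031 -0.0007 -0.0016] w 0.05986706718269201
t 3.05 TCP rel hole a,l,n mm [34.4898 -0.8412  4.4906] F along tool(world->a,l,n) -0.45485829823648594 -0.10777766051114261 2.358749146826431 roterr [-0.003  -0.0006 -0.0016] w 0.06002750039935072
```

View pics/w3.png

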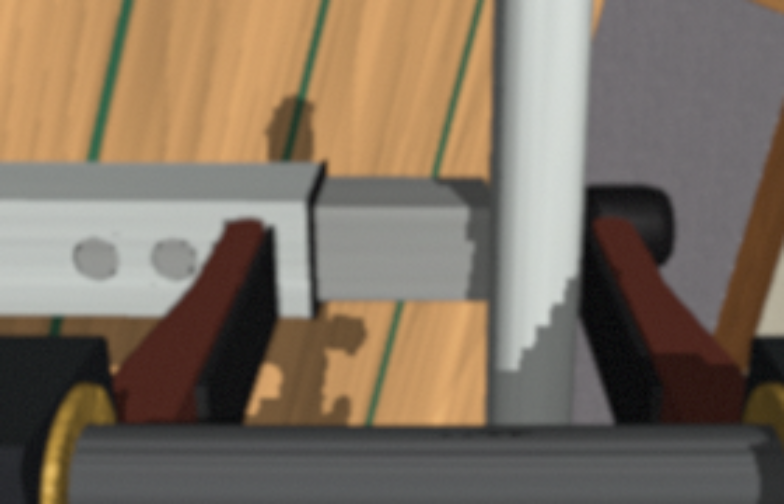

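The fingertip is on the button with about 3 N normal, and the other finger sits beside the bar's far face. Now I press.

>>> jog_arm(plan=[[[0.008,0,0.012,0,0,0,0.06],[0.008,0,0.024,0,0,0,0.06],[0.008,0,0.034,0,0,0,0.06],[0.008,0,0.034,0,0,0,0.06]]])

```text
clock: 3.38
ee_pos: [0.6231, -0.0302, 0.2325]
eef_rot: [1.597, 2.191, 0.674]
wrist_force: [-4.0, -2.0, 4.3]
gripper_width: 0.0603
gripper_force: 3.1
```

```bash
python3 -c "
from h import *
where()"
```

```text
t 3.3833 TCP rel hole a,l,n mm [34.7268 -0.3065  1.6464] F along tool(world->a,l,n) -1.2318665870703462 -0.7015923346649303 6.02582507806908 roterr [-0.0026  0.0003 -0.0012] w 0.06026026985761631
```

>>> jog_arm(plan=[[[0,0,0.008,0,0,0,0.06],[0,0,0.014,0,0,0,0.06],[0,0,0.014,0,0,0,0.06]]])

```text
clock: 3.63
ee_pos: [0.6235, -0.0301, 0.2323]
eef_rot: [1.597, 2.191, 0.674]
wrist_force: [-11.9, -3.3, 8.8]
gripper_width: 0.0599
gripper_force: 7.0
```

```bash
python3 -c "
from h import *
where()"
```

```text
t 3.6333 TCP rel hole a,l,n mm [34.9123 -0.3603  1.3019] F along tool(world->a,l,n) -5.179201012868417 0.532413606086977 14.256230055553637 roterr [-0.0027  0.0007 -0.0008] w 0.059875722463075626
```

In the tool's units: -0.003 m is -0.03, -0.002 m is -0.02.

>>> jog_arm(plan=[[[0,-0.01,0,0,0,0,0.06],[0,-0.02,0,0,0,0,0.06],[0,-0.03,0,0,0,0,0.06],[0,-0.03,0,0,0,0,0.06]]])

```text
clock: 3.97
ee_pos: [0.6228, -0.0303, 0.2324]
eef_rot: [1.594, 2.187, 0.679]
wrist_force: [-1.9, -1.1, 8.7]
gripper_width: 0.0601
gripper_force: 3.9
```

```bash
python3 -c "
from h import *
where()"
```

```text
t 3.9667 TCP rel hole a,l,n mm [34.351  -0.3745  1.7763] F along tool(world->a,l,n) 3.17131230078208 -0.4537012151522279 8.404789493499539 roterr [ 0.0031  0.0015 -0.0007] w 0.06007435099342291
```

>>> jog_arm(plan=[[[0,-0.01,0.005,0,0,0,0.06],[0,-0.02,0.005,0,0,0,0.06],[0,-0.02,0.005,0,0,0,0.06]]])

```text
clock: 4.22
ee_pos: [0.622, -0.0306, 0.2318]
eef_rot: [1.592, 2.185, 0.68]
wrist_force: [-0.6, -0.4, 10.1]
gripper_width: 0.0599
gripper_force: 4.0
```

```bash
python3 -c "
from h import *
where()"
```

```text
t 4.2167 TCP rel hole a,l,n mm [33.318  -0.3985  1.8112] F along tool(world->a,l,n) 5.172497811692649 -0.2005784504579375 8.721570258283077 roterr [ 0.0049  0.0019 -0.0003] w 0.05990524509916854
```

In the tool's units: -0.002 m is -0.02, -0.001 m is -0.01.

>>> jog_arm(plan=[[[0,-0.01,0.01,0,0,0,0.06],[0,-0.02,0.01,0,0,0,0.06],[0,-0.02,0.01,0,0,0,0.06]]])

```text
clock: 4.47
ee_pos: [0.6214, -0.0309, 0.2314]
eef_rot: [1.591, 2.184, 0.682]
wrist_force: [-0.8, 0.8, 12.4]
gripper_width: 0.06
gripper_force: 5.3
```

```bash
python3 -c "
from h import *
where()"
```

```text
t 4.4667 TCP rel hole a,l,n mm [32.5552 -0.4718  1.7754] F along tool(world->a,l,n) 6.554660566103527 0.9592682536801606 10.489441237446561 roterr [0.0073 0.0026 0.0001] w 0.05998062625075936
```

In the tool's units: -0.002 m is -0.02, -0.001 m is -0.01.

>>> jog_arm(plan=[[[0,-0.01,0.003,0,0,0,0.06],[0,-0.02,0.005,0,0,0,0.06],[0,-0.02,0.005,0,0,0,0.06]]])

```text
clock: 4.72
ee_pos: [0.6204, -0.0313, 0.2307]
eef_rot: [1.59, 2.182, 0.682]
wrist_force: [-0.6, -0.4, 13.9]
gripper_width: 0.0602
gripper_force: 8.3
```

```bash
python3 -c "
from h import *
where()"
```

```text
t 4.7167 TCP rel hole a,l,n mm [31.2575 -0.5695  1.7891] F along tool(world->a,l,n) 7.23661745664691 -0.23815986911789122 11.869069292483651 roterr [0.0086 0.0031 0.0004] w 0.060178949425740765
```

In the tool's units: -0.002 m is -0.02, -0.001 m is -0.01.

>>> jog_arm(plan=[[[0,-0.01,0,0,0,0,0.06],[0,-0.02,0,0,0,0,0.06],[0,-0.02,0,0,0,0,0.06]]])

```text
clock: 4.97
ee_pos: [0.6196, -0.0316, 0.2302]
eef_rot: [1.588, 2.181, 0.684]
wrist_force: [4.4, 1.5, 13.5]
gripper_width: 0.0601
gripper_force: 7.3
```

```bash
python3 - <<'E'
from h import *
where();robot.get_image
ims=[]
for n_,b in(("side",(225,135,345,275)),):
    im,_=robot.get_image(n_);i0=cv2.imread("pics/side0.png")
    o=np.hstack([cv2.resize(k[135:275,225:345],None,fx=3.3,fy=3.3,interpolation=cv2.INTER_CUBIC) for k in(i0,im)])
    cv2.imwrite("pics/s4.png",o)
E
```

```text
t 4.9667 TCP rel hole a,l,n mm [30.3174 -0.5608  1.8618] F along tool(world->a,l,n) 11.477219585823581 0.12795452934711063 8.560694811199545 roterr [0.011  0.0033 0.0005] w 0.06011451359445776
```

View pics/s4.png

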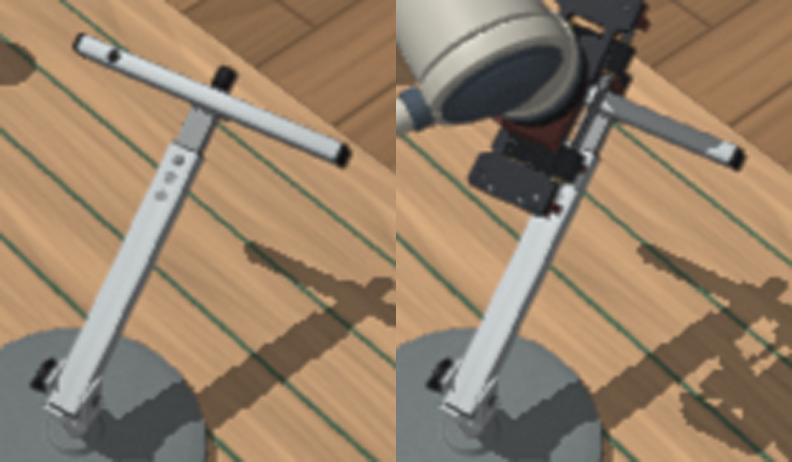

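The lamp hasn't moved, and the bar has barely slid, so the force is still building. I'll push on in small steps.

In the tool's units: -0.002 m is -0.02, -0.001 m is -0.01.

>>> jog_arm(plan=[[[0,-0.01,0.008,0,0,0,0.06],[0,-0.02,0.008,0,0,0,0.06],[0,-0.02,0.008,0,0,0,0.06]]])

```text
clock: 5.27
ee_pos: [0.6194, -0.0317, 0.2302]
eef_rot: [1.586, 2.178, 0.687]
wrist_force: [8.4, 2.8, 15.8]
gripper_width: 0.0602
gripper_force: 9.5
```

```bash
python3 - <<'E'
from h import *
where();s=robot.sense();im,d=robot.get_image("wrist")
cv2.imwrite("pics/w5.png",cv2.resize(im[150:330,100:380],None,fx=2.8,fy=2.8))
E
```

```text
t 5.2667 TCP rel hole a,l,n mm [30.0791 -0.621   1.9785] F along tool(world->a,l,n) 16.20350810529224 0.03988053873994998 8.060331098585243 roterr [0.0145 0.0041 0.0009] w 0.0602399301392451
```

View pics/w5.png

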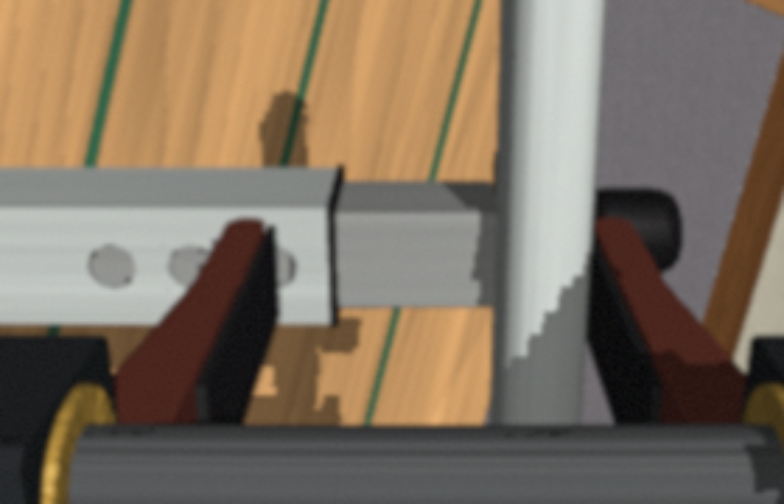

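The wrist view shows the mouth-to-bar gap down by about 4 mm. Part of the vacated hole shows at (290,265) and the finger is still over the button, so the dome is moving under the hole's edge.

In the tool's units: -0.001 m is -0.01, -0.0005 m is -0.005.

>>> jog_arm(plan=[[[0,-0.005,0,0,0,0,0.06],[0,-0.01,0,0,0,0,0.06],[0,-0.01,0,0,0,0,0.06]]])

```text
clock: 5.57
ee_pos: [0.6181, -0.0321, 0.2292]
eef_rot: [1.586, 2.179, 0.686]
wrist_force: [3.9, 0.5, 16.3]
gripper_width: 0.0601
gripper_force: 7.6
```

```bash
python3 -c "
from h import *
where()"
```

```text
t 5.5667 TCP rel hole a,l,n mm [28.4841 -0.6248  1.9611] F along tool(world->a,l,n) 12.376496447542193 -0.6976667385112826 11.258192466638313 roterr [0.013  0.004  0.0011] w 0.06005518593308209
```

In the tool's units: -0.001 m is -0.01, -0.0005 m is -0.005.

>>> jog_arm(plan=[[[0,-0.005,-0.005,0,0,0,0.06],[0,-0.01,-0.01,0,0,0,0.06],[0,-0.01,-0.01,0,0,0,0.06]]])

```text
clock: 5.82
ee_pos: [0.6158, -0.0328, 0.2274]
eef_rot: [1.589, 2.182, 0.683]
wrist_force: [0.6, 0.4, 12.8]
gripper_width: 0.0598
gripper_force: 5.5
```

```bash
python3 -c "
from h import *
where()"
```

```text
t 5.8167 TCP rel hole a,l,n mm [25.3984 -0.5683  1.8468] F along tool(world->a,l,n) 7.784123432333069 0.15913713151981948 10.191441174745226 roterr [0.0089 0.0031 0.0004] w 0.05975186180360718
```

The tube is in about 8.6 mm and the wall is holding the button. I'll back off and lift the finger clear.

In the tool's units: -0.01 m is -0.1, -0.009 m is -0.09.

>>> jog_arm(plan=[[[0,0.04,-0.01,0,0,0,0.06],[0,0.06,-0.04,0,0,0,0.06],[0,0.06,-0.09,0,0,0,0.06],[0,0.06,-0.1,0,0,0,0.06],[0,0.06,-0.1,0,0,0,0.06]]])

```text
clock: 6.23
ee_pos: [0.6124, -0.0332, 0.2322]
eef_rot: [1.598, 2.191, 0.676]
wrist_force: [0.3, 0.2, 0.3]
gripper_width: 0.06
gripper_force: 0.0
```

```bash
python3 - <<'E'
from h import *
where();s=robot.sense();im,d=robot.get_image("wrist")
cv2.imwrite("pics/w6.png",cv2.resize(im[150:330,100:380],None,fx=2.8,fy=2.8));where()
E
```

```text
t 6.2333 TCP rel hole a,l,n mm [25.3786  0.0988  7.6821] F along tool(world->a,l,n) 0.41337855070015117 0.11772606203473113 0.027934694827579626 roterr [-0.0027 -0.0009 -0.0018] w 0.059983441147890684
t 6.2833 TCP rel hole a,l,n mm [25.2984  0.0998  7.4442] F along tool(world->a,l,n) 0.4290262662940356 0.3111121485199587 0.17492707490060452 roterr [-0.0028 -0.001  -0.002 ] w 0.060152347983543505
```

View pics/w6.png

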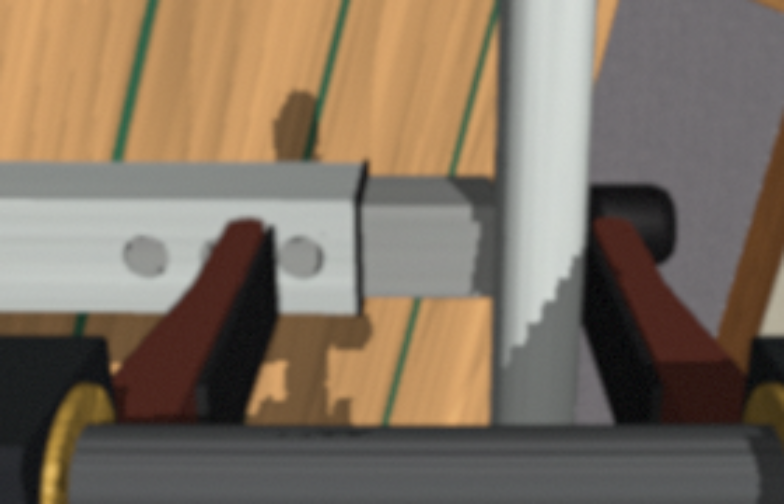

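The wrist view shows the first hole empty at (302,257), the tube in about 9 mm and no contact force. Now I push with the bar finger only.

In the tool's units: -0.006 m is -0.06, -0.0045 m is -0.045.

>>> jog_arm(plan=[[[0,-0.015,0,0,0,0,0.06],[0,-0.03,0,0,0,0,0.06],[0,-0.045,0,0,0,0,0.06],[0,-0.06,0,0,0,0,0.06],[0,-0.06,0,0,0,0,0.06]]])

```text
clock: 6.7
ee_pos: [0.6071, -0.0349, 0.228]
eef_rot: [1.599, 2.193, 0.674]
wrist_force: [-0.4, -0.2, -0.4]
gripper_width: 0.0597
gripper_force: 0.0
```

```bash
python3 -c "
from h import *
where()"
```

```text
t 6.7 TCP rel hole a,l,n mm [18.4361  0.1238  7.3592] F along tool(world->a,l,n) -0.6128770749060392 -0.08267502478537832 -0.1167351368932475 roterr [-0.0046 -0.0011 -0.0019] w 0.0597015159670697
```

```bash
python3 - <<'E'
from h import *
s=robot.sense();im,d=robot.get_image("wrist")
cv2.imwrite("pics/w7.png",cv2.resize(im[150:330,100:380],None,fx=2.8,fy=2.8));where()
E
```

```text
t 6.75 TCP rel hole a,l,n mm [18.5646  0.0615  7.4023] F along tool(world->a,l,n) 0.09298870362329517 0.09894312548136741 0.6106031092083509 roterr [-0.0044 -0.001  -0.002 ] w 0.05993044027719842
```

View pics/w7.png

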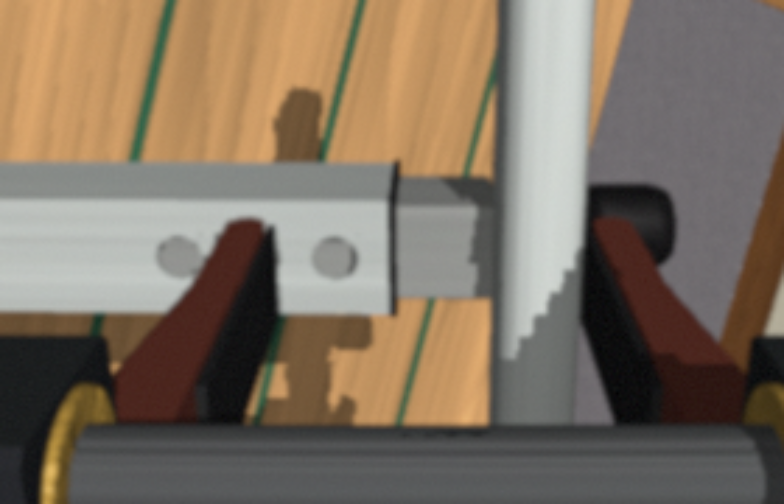

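The mouth-to-bar gap is now about 21 mm, so the tube is in about 15.6 mm. The finger hides the next hole, so I'll lift and check it.

>>> jog_arm(plan=[[[0,0.03,0,0,0,0,0.06],[0,0.03,-0.2,0,0,0,0.06],[0,0.03,-0.5,0,0,0,0.06],[0,0.03,-0.5,0,0,0,0.06],[0,0.03,-0.5,0,0,0,0.06]]])

```text
clock: 7.17
ee_pos: [0.5838, -0.0432, 0.2745]
eef_rot: [1.595, 2.188, 0.676]
wrist_force: [-0.5, 0.6, -0.1]
gripper_width: 0.06
gripper_force: 0.0
```

```bash
python3 - <<'E'
from h import *
where();s=robot.sense();im,d=robot.get_image("wrist")
cv2.imwrite("pics/w8.png",cv2.resize(im[160:260,90:290],None,fx=4,fy=4,interpolation=cv2.INTER_CUBIC))
C=cam("wrist",s)
for nm,p in(("hole",H),("next",H-.016*a),("third",H-.032*a),("bartop far mid at s=16",H+.048*a+.0135*n)):
    q=(p-C[3])@C[2];u=cv2.projectPoints(q.reshape(1,3),np.zeros(3),np.zeros(3),C[0],C[1])[0].ravel();print(nm,u,(u-[90,160])*4)
E
```

```text
t 7.1667 TCP rel hole a,l,n mm [24.1803 -0.5729 59.666 ] F along tool(world->a,l,n) -0.3496446504889825 0.7111250199430401 0.06444040264854846 roterr [ 0.0003  0.0018 -0.0009] w 0.06001878375476117
hole [219.7258 211.6664] [518.9031 206.6657]
next [197.9051 211.6618] [431.6205 206.6471]
third [176.1293 211.6527] [344.5173 206.6107]
bartop far mid at s=16 [287.1874 218.0466] [788.7496 232.1864]
```

View pics/w8.png

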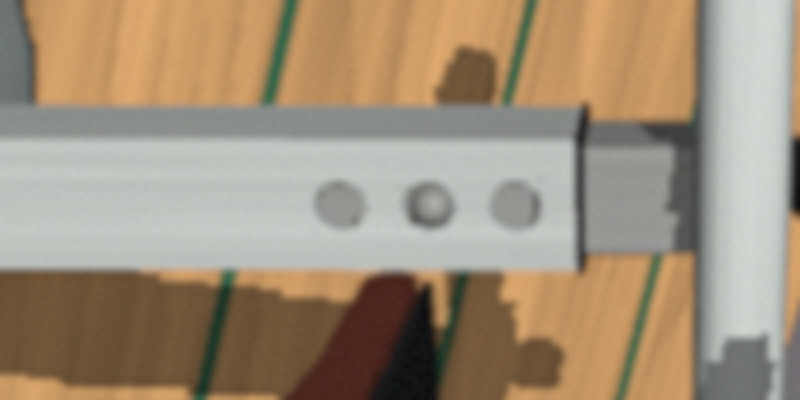

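Units first: shifts go in units of 100 mm and turns go in units of 0.05 rad. So -0.03 m is -0.3.

>>> jog_arm(plan=[[[0,0,-0.3,0,0,0,0.06],[0,0,-0.3,0,0,0,0.06],[0,0,-0.3,0,0,0,0.06],[0,0,-0.3,0,0,0,0.06]]])

```text
clock: 7.55
ee_pos: [0.5677, -0.0478, 0.2951]
eef_rot: [1.599, 2.192, 0.675]
wrist_force: [0.0, 0.4, -0.7]
gripper_width: 0.0597
gripper_force: 0.0
```

```bash
python3 -c "
from rig import robot
print(robot.hand_in())"
```

```text
the job is handed in; nothing more can be done
None
```

I handed the job in at about 7.6 s: the last picture shows the button standing in the next hole with the tube in about 16 mm and the gripper clear, but the hand-in returned no verdict, and I viewed 11 pictures, one over the limit of 10.

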